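Lock a cover over a freshly coated test panel

TASK

Cover the freshly painted test panel in the drying jig: lay the two plain square-cut spacer sticks flat across the panel, one on the bare metal margin at each end of the paint, then tilt the cover plate's oblong eye past the wide head of the stud and level the plate down onto both sticks, sliding it so that both ends of the eye are under the head and it cannot lift off. Nothing may touch the paint; let go of the plate and leave the other things where they are.

Things in the scene. Friction and masses are not known exactly. Their poses are not given: they have to be found in the camera images.
- jig: Fixed drying jig: grey base 250 x 140 x 12 mm, origin at the centre of its underside. x runs along it from the stud end to the panel's far end (away from the robot within 0.3 rad), y across, z up. Carries a steel panel 126 x 120 x 4 mm (x = -18 to +108 mm, y centred, top 16 mm above the bench) and an upright T-shaped stud at x = -70 mm.
- stud (a point): Centre of the top of the stud's head, 56 mm above the bench; axes as the jig. The head is a flat bar 70 mm long (along jig x), 14 wide, 8 thick (underside 48 mm above the bench), on a round neck of 12 mm diameter; a 24 mm collar at the neck's foot ends 16 mm above the bench.
- near_rest (a point): Centre of the panel's bare margin next to the stud (32 mm wide along x), 68 mm from the stud's axis, on the panel's top face, 16 mm above the bench; axes as the jig. One stick is to lie across it, along y. Its side is then only 25 mm from the stud's head: open the fingers just about 10 mm a side to let go.
- far_rest (a point): Centre of the panel's bare margin at the end away from the stud (32 mm wide along x), 162 mm from the stud's axis, on the panel's top face; axes as the jig. The other stick is to lie across it, along y.
- film: The wet-looking painted patch, fixed on the panel: 62 mm (along jig x) x 112 mm (y) x 1 mm thick, between the two margins; origin at the centre of its underside. Nothing may touch it.
- stick_a_center (a point): Plain aluminium square-cut bar, 110 mm long, 16 wide, 18 high, all four long sides flat, 85 g (mass varies); one of two identical spacer sticks, lying on the dark tray among three bars 70 mm apart. The point is its centre, half-way up; x runs along its length, z up.
- stick_b_center (a point): Plain aluminium square-cut bar, 110 mm long, 16 wide, 18 high, all four long sides flat, 85 g (mass varies); one of two identical spacer sticks, lying on the dark tray among three bars 70 mm apart. The point is its centre, half-way up; x runs along its length, z up.
- cover_handle (a point): Centre of the cover plate's upright wooden handle bar (50 mm along the plate, 12 thick, 44 high), 27 mm above the plate's underside. Axes of the cover: x along the plate away from the eye, y across, z up. It starts flat on the bench, x away from the robot within 0.35 rad.
- cover_eye (a point): Centre of the oblong eye, in mid-thickness, 98 mm from the handle towards the nose (-x), 24.5 mm below the handle's centre; axes as the cover. Eye 54 mm long (x), 26 wide. It is shorter than the stud's head, so a level plate cannot drop over: nose down about 0.5 rad, the end bar goes in under the head's outer (-x) end, then +x until near the neck, then level.
- cover_tip (a point): Middle of the eye's outer edge on the plate's top face, 27 mm from the eye's centre towards the nose and 125 mm from the handle; the end bar beyond it is 9 mm wide. Axes as the cover. With the plate level on the sticks this face is 39 mm above the bench.
- tray: Dark grey tray fixed on the bench, 220 x 150 mm, floor 6 mm thick with a low rim up to 10 mm, origin at the centre of its underside; carries the two sticks and the stop bar, across its x axis. It and the cover plate may stand on either side of the jig.
- cover: The cover plate: plain aluminium, 208 mm long, 66 wide, 5 thick, with a nose 50 wide holding the eye; 220 to 350 g, balancing some 5 to 10 mm from the handle towards the eye. Origin at the centre of its underside, 68 mm from the eye and 30 mm from the handle; axes as the cover_handle point.
- stick_a: The same stick as stick_a_center; origin at the centre of its underside.
- stick_b: The same stick as stick_b_center; origin at the centre of its underside.
- wedge: Stop bar on the dark tray, not a spacer: 110 x 14 mm, only 10 high, with a half-round bump 10 mm higher at one end; origin at the centre of its underside. Bystander; leave it where it is.
- jar_a: Clear jar with red lid, 70 mm wide, 85 high; origin at its foot. Bystander; leave it where it is.
- jar_b: Clear jar with red lid, 84 mm wide, 120 high; origin at its foot. Bystander; leave it where it is.
- jar_c: Clear jar with red lid, 84 mm wide, 120 high; origin at its foot. Bystander; leave it where it is.
- cup_a: Orange plastic mixing cup, 72 mm wide, 70 high; origin at its foot. Bystander; leave it where it is.
- cup_b: Red plastic mixing cup, 72 mm wide, 70 high; origin at its foot. Bystander; leave it where it is.
- spatula: Mixing spatula 200 mm long lying on the bench. Bystander; leave it where it is.
- blank: Blank steel test panel 70 x 140 x 5 mm without hole or handle; origin at its underside. Bystander; leave it where it is.
Things that resemble listed ones, but are neither listed nor needed, are in the scene too. What is shaped like the stick_a but green is not meant. Of the things that look like the cover, take the one that is farthest from the robot's base at the start.

How it is judged:
By the outcome, as a careful person would: the job done as asked, in the order asked, and still so for the second after the job is handed in, with the robot touching nothing.
It also fails if it takes over 64 s, if anything falls off the work surface, if the arm or the gripper's body presses on something with over 40 N, if the wrist force passes 120 N, or if a joint passes its speed limit or range.

ROBOT

A 6-joint arm with a two-finger parallel gripper is mounted at the origin on the work surface. World frame = base frame: x ahead of the robot, y to its left, z up, the work surface at z = 0. Lengths are in m, angles in rad, forces in N, time in s.
With the tool pointing down it reaches from about 0.225 to 0.875 m from the base axis. Payload 3.4 kg.
Tool frame: the origin (TCP) lies at the very end of the fingers, on their centre line; the grasp point (between the pads) lies 19 mm behind it; z points along the fingers, y is the direction in which the jaws open and shut (so a half turn about z gives the same grasp; the last joint's range is limited). The gripper opens to 85 mm and grips with 20 to 120 N. Pads are 22 mm wide; open, the fingers measure 114 mm over their backs; the gripper's body (76 mm by 85 mm) begins 54 mm behind the grasp point. The pads swing forward as they close: fully open they stand 13 mm farther back than shut.
Start: joints at [-0.121, 0.276, 1.505, -0, 1.361, -0.121], TCP at [0.575, -0, 0.231] pointing down, gripper open.
Joint ranges: [-2.89, 2.89], [-0.75, 2.08], [0.22, 2.7], [-1.18, 4.32], [0.11, 2.71], [-2.7, 2.7]. Speed limits (rad/s): [2.57, 2.57, 3.14, 3.14, 3.14, 3.14].

INTERFACE

Orientations are given as a unit quaternion [w, x, y, z].
In Python, from rig import telemetry, imaging, manip, finder gives the robot as it stands.
- The arm moves only by the tool arm_command, never from a script. Its argument "steps" is a list of rows, each a list of 3 entries, a list of its own where there are three numbers: the turn, a rotation vector about the world's x, y, z in rad, then the shift along the world's x, y, z in mm, then the closure in counts, from 0 (fully open) to 255 (shut). In form: [[[rx, ry, rz], [dx, dy, dz], grip], ...]. A call has 1 to 20 rows; each row shifts and turns the commanded pose from where the row before left it; what a row does not reach is not made up. A row lasts 1/8 s, in which the tool goes at most 62.5 mm and 10.7 degrees, less where a joint would pass 70% of its speed; a pose out of reach is approached as far as the arm can. A call is refused whole if a number of a shift passes 62.5 or a number of a turn 0.188, either way. A call with a gripper value outside its range is refused whole. The fingers move at their own pace and stop on an object; "newtons" is the grip in N (left out, the last holds). Time passes only in rows, so rows that do not move let the fingers close. It gives the time, the measured TCP pose, the force and the opening at its end, in the units of the state.
- telemetry.get_state(): the state, without advancing time (a new reading comes with each control period).
- imaging.get_image(name): name is "scene" or "side" or "wrist"; returns the picture (400x640x3 uint8, blue, green, red); there is no depth.
- imaging.camera_params(name): a dict with "intrinsics" (3x3 intrinsics, pixels), "R" (3x3) and "t" (3): a world point X has camera coordinates R X + t. Camera axes: x right, y down, z forward; pixel columns grow to the right and rows downward; lengths in m; the calibration is good to about 2 mm. A picture is of the moment at which its call begins: read the wrist's pose just before it. camera_params takes no time and is no camera call; for the wrist camera it gives the pose at the moment of the call.
- manip.sign_off(): hands the job in, once; it reports no verdict.
Trained networks look in the newest picture that a camera, given by its name, has taken for a name from the list of things; names that differ only in an ending like _2 or _b are one class to them, and where a whole thing is asked for, a point or a joint stands for the part that bears it (a point fixed in the world has none). Each returns a list of dicts, best first, with "score" (0 to 1); they miss things now and then, are a little off and sometimes report something else, mostly with a low value. They report only what shows in the picture. A call takes as long as a camera call. They do not tell look-alikes from the thing itself.
- finder.cut_out(camera, thing): "pixels" (400x640 bool, what is visible of it) and "extent" ([left, top, width, height] in pixels, round what is visible of it).
The state is a dict: "clock": time; "qpos": joint angles; "qd": joint speeds; "effort": joint torques, N m; "position": TCP position; "ee_rot": TCP orientation; "contact_force": force on the tool from outside, world axes, zero at the start; "moment": the same for the moment, N m; "width": finger opening in m.
Only numpy, scipy, OpenCV 4.12 (cv2) and the standard library are available. Lean on these libraries where they do the work, as an engineer would, in place of code of your own. Each camera call takes 0.05 s, during which the arm holds its last target.

## Working session

There is one attempt and no reset: what is moved stays moved. The work goes in short steps, Python scripts to look and compute and a tool call to move; the robot and the scene stay as the last step left them, time stands still between calls to the robot, and variables do not carry over. Pictures are saved under pics/ and viewed, and the job is handed in when it is done.

Besides the shell and the picture viewer there is one more tool, called after ">>>" as a command line: name --argument value ..., lists and objects as JSON in quotes. arm_command: Moves the arm, as the interface text tells. Its arguments: {"type":"object","properties":{"steps":{"type":"array"},"newtons":{"type":"number"}},"required":["steps"]}

```bash
ls; mkdir -p pics
python3 - <<'E'
from rig import telemetry, imaging, manip, finder
import cv2
s=telemetry.get_state();print(s)
for n in ["scene","side","wrist"]:
    cv2.imwrite(f"pics/{n}0.png",imaging.get_image(n))
    p=imaging.camera_params(n);print(n,p)
E
```

```text
pics
{'clock': 0.0, 'qpos': array([-1.20950720e-01,  2.76584088e-01,  1.50616150e+00,  8.23423432e-07,
        1.36068244e+00, -1.21006470e-01]), 'qd': array([-1.86718643e-03,  6.25711957e-06,  5.00466660e-04,  4.86901800e-04,
        2.81770219e-03,  1.34048722e-04]), 'effort': array([ 6.20495921e-04, -4.16768074e+01, -2.45808578e+01, -1.52056768e-04,
        1.11346930e-02,  1.69860516e-05]), 'position': array([5.74462235e-01, 8.86048714e-05, 2.30434624e-01]), 'ee_rot': array([-7.22720884e-04,  7.07086833e-01,  7.07126133e-01, -5.65531575e-04]), 'contact_force': array([-0.15968055, -0.58642915,  0.47915664]), 'moment': array([ 0.01043177, -0.02781288, -0.01908544]), 'width': 0.08516202578765625}
scene {'intrinsics': array([[492.80568652,   0.        , 319.32858429],
       [  0.        , 492.80568652, 201.1619123 ],
       [  0.        ,   0.        ,   1.        ]]), 'R': array([[-0.80103415,  0.59855736,  0.0085667 ],
       [ 0.45749896,  0.62136305, -0.63608385],
       [-0.3860557 , -0.50560563, -0.77157238]]), 't': array([ 0.39395804, -0.19106381,  1.75838062])}
side {'intrinsics': array([[442.26873519,   0.        , 306.68099675],
       [  0.        , 442.26873519, 191.02607723],
       [  0.        ,   0.        ,   1.        ]]), 'R': array([[-0.94720603, -0.32017596,  0.01697343],
       [-0.24774312,  0.69726259, -0.67264272],
       [ 0.20352909, -0.64133629, -0.73977272]]), 't': array([0.48003953, 0.18640043, 1.61233046])}
wrist {'intrinsics': array([[295.82520911,   0.        , 320.56861926],
       [  0.        , 295.82520911, 203.14459709],
       [  0.        ,   0.        ,   1.        ]]), 'R': array([[ 9.99999252e-01,  9.38093481e-04, -7.84987722e-04],
       [ 1.10898406e-03, -9.66082909e-01,  2.58229710e-01],
       [-5.16119615e-04, -2.58230387e-01, -9.66083227e-01]]), 't': array([-0.57496118, -0.03388538,  0.37803249])}
```

View pics/scene0.png

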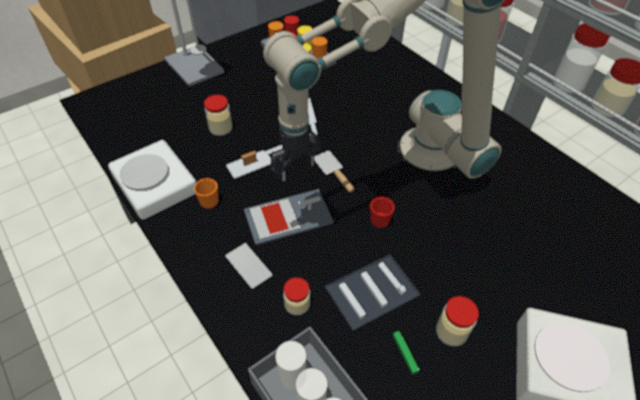

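View pics/side0.png

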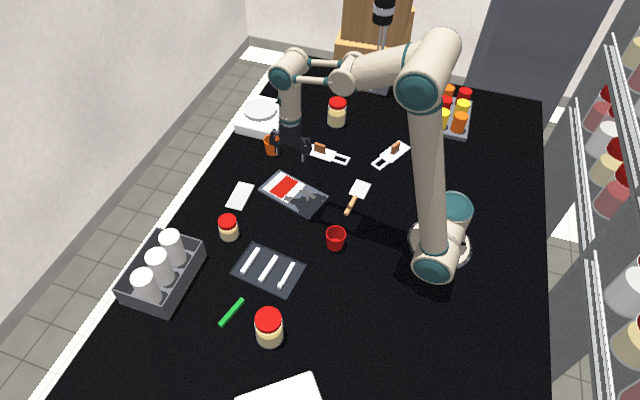

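View pics/wrist0.png

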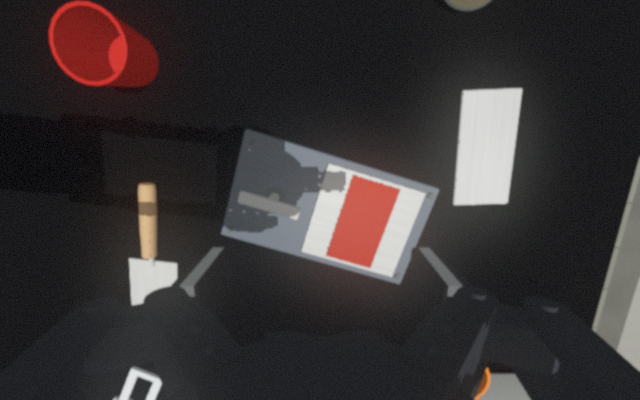

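```bash
cat > h.py <<'E'
import numpy as np, cv2
from rig import telemetry, imaging, manip, finder
def P(n): 
    p=imaging.camera_params(n); return np.array(p["intrinsics"]),np.array(p["R"]),np.array(p["t"])
def back(cam,uv,z):
    K,R,t=cam if isinstance(cam,tuple) else P(cam)
    uv=np.atleast_2d(np.asarray(uv,float)); d=np.c_[uv,np.ones(len(uv))]@np.linalg.inv(K).T@R
    c=-R.T@t; s=(z-c[2])/d[:,2]; return c+s[:,None]*d
def proj(cam,X):
    K,R,t=cam if isinstance(cam,tuple) else P(cam)
    x=(np.atleast_2d(X)@R.T+t)@K.T; return x[:,:2]/x[:,2:]
def rectof(mask,cam,z):
    cs,_=cv2.findContours(mask.astype(np.uint8),cv2.RETR_EXTERNAL,cv2.CHAIN_APPROX_NONE)
    c=max(cs,key=cv2.contourArea)[:,0,:]
    w=back(cam,c,z)[:,:2]*1000
    return cv2.minAreaRect(w.astype(np.float32))
E
python3 - <<'E'
from h import *
np.set_printoptions(precision=1,suppress=True)
hh=dict(jig=.012,stick_a=.024,cover=.005,tray=.01,film=.017,jar_a=0.085,cup_a=.07,wedge=.016)
for n in ["scene","side","wrist"]:
    imaging.get_image(n)
    for th in ["jig","film","stick_a","cover","tray","wedge","stud"]:
        for d in finder.cut_out(n,th)[:5]:
            m=d["pixels"]
            if m.sum()<10: continue
            r=rectof(m,n,hh.get(th,.05))
            print(n,th,round(d["score"],2),d["extent"],np.array(r[0]),np.array(r[1]),round(r[2],1))
print(telemetry.get_state()["clock"])
E
```

```text
scene jig 0.59 [245.0, 192.9, 88.0, 53.6] [585.5 -37.1] [146.  249.6] 72.9
scene film 0.58 [261.7, 203.1, 29.5, 31.8] [627.2 -53. ] [118.2  66.1] 71.9
scene film 0.16 [243.4, 191.8, 88.4, 54.8] [588.  -33.9] [145.6 249.9] 72.8
scene stick_a 0.91 [391.2, 334.7, 26.2, 40.9] [599.3 507.9] [114.4  25.7] 73.4
scene stick_a 0.85 [360.7, 275.0, 23.4, 31.7] [545.2 324.3] [116.2  27.8] 80.5
scene stick_a 0.66 [338.1, 280.5, 26.2, 35.6] [616.3 313. ] [111.6  20.9] 83.5
scene cover 0.75 [227.7, 146.9, 55.0, 35.0] [ 533.  -309.6] [ 89.8 207.6] 84.4
scene cover 0.68 [437.6, 295.5, 42.3, 46.8] [417.9 521.7] [152.8  85.7] 21.6
scene cover 0.48 [309.1, 102.0, 5.5, 25.0] [ 240.3 -382.9] [170.8  22.4] 54.0
scene cover 0.37 [263.0, 201.7, 26.5, 34.4] [622.8 -59.7] [115.2  67.3] 73.4
scene tray 0.74 [328.5, 257.6, 93.4, 73.4] [545.4 320.4] [156.6 225.8] 82.4
scene tray 0.31 [196.3, 181.2, 26.4, 27.0] [ 747.8 -276.3] [124.3  74.7] 60.7
scene wedge 0.59 [193.4, 180.3, 28.9, 25.6] [ 743.5 -265.9] [125.7  71.5] 78.1
scene wedge 0.5 [377.6, 261.7, 27.9, 33.3] [478.7 323.1] [109.6  22.9] 87.9
scene stud 0.79 
[... 582 characters left out ...]
.3] 82.2
side stick_a 0.5 [242.0, 246.7, 15.7, 28.0] [607.1 315.4] [111.5  22.3] 83.6
side cover 0.67 [371.0, 140.2, 37.4, 32.2] [ 259.9 -391.4] [212.8  71.8] 64.1
side cover 0.58 [309.4, 147.2, 38.9, 16.4] [ 535.1 -313.5] [ 82.1 129.1] 85.0
side tray 0.66 [228.0, 244.1, 80.3, 54.7] [540.  318.5] [156.6 226.4] 82.3
side stud 0.6 [257.4, 170.4, 68.2, 50.2] [566.4  -3.2] [146. 248.] 73.6
wrist jig 0.77 [220.5, 130.0, 217.2, 155.5] [584.  -42.5] [142.8 250.3] 73.3
wrist film 0.79 [322.9, 177.9, 78.1, 89.1] [627.  -56.3] [112.6  62.9] 73.1
wrist cover 0.7 [117.0, 366.0, 41.4, 34.0] [ 294.9 -333.4] [77.7 53.2] 56.7
wrist stud 0.88 [218.2, 129.8, 219.3, 154.3] [582.9 -31.2] [127.5 225.6] 72.8
1.35
```

Run:
```python
from h import *
a=cv2.imread("pics/scene0.png")[85:200,210:350];b=cv2.imread("pics/side0.png")[125:185,250:420]
a=cv2.resize(a,None,fx=4,fy=4,interpolation=cv2.INTER_CUBIC);b=cv2.resize(b,(560,198),interpolation=cv2.INTER_CUBIC)
cv2.imwrite("pics/c1.png",np.vstack([a[:398],b]))
np.set_printoptions(precision=3,suppress=True)
S=P("scene");D=P("side")
print("scene: cup_o,jarA,jarB,jarC,blank,cupred,spat",back(S,[[207,187],[217,103],[297,288],[461,308]],.1),back(S,[[381,205]],.07),back(S,[[248,265],[345,180],[195,65]],0))
```

```text
scene: cup_o,jarA,jarB,jarC,blank,cupred,spat [[ 0.757 -0.217  0.1  ]
 [ 0.538 -0.547  0.1  ]
 [ 0.737  0.23   0.1  ]
 [ 0.436  0.524  0.1  ]] [[0.359 0.134 0.07 ]] [[ 0.778  0.035  0.   ]
 [ 0.341 -0.058  0.   ]
 [ 0.442 -0.934 -0.   ]]
```

View pics/c1.png

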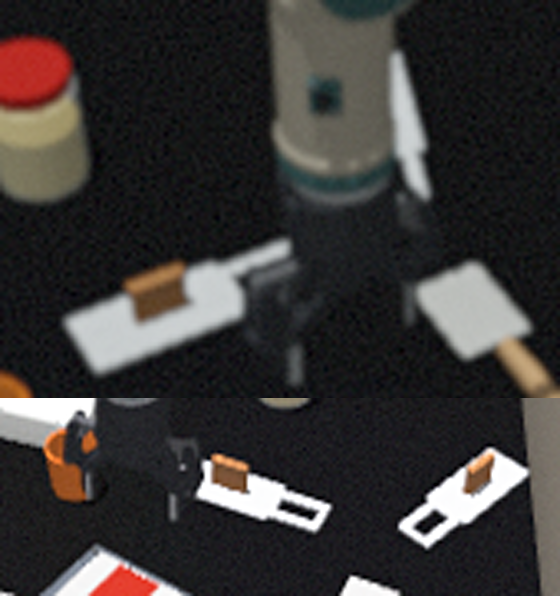

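Two plates look like the cover: A at scene (255,160) / side (329,155), about 0.62 m from the base, and B at scene (315,110) / side (390,155), about 0.47 m away. A is the farther one and has the handle and eye as described, so A is the one meant. The green bar at scene (405,352) is excluded. Next I'll move over the tray for a closer look.

>>> arm_command --steps '[[[0,0,-0.02],[-4,48,-5],130],[[0,0,-0.02],[-4,48,-5],130],[[0,0,-0.02],[-4,48,-5],130],[[0,0,-0.02],[-4,48,-5],130],[[0,0,-0.02],[-4,48,-5],130],[[0,0,-0.02],[-4,48,-5],130],[[0,0,-0.01],[-4,48,0],130],[[0,0,0],[0,0,0],130],[[0,0,0],[0,0,0],130]]' --newtons 60

```text
clock: 2.48
position: [0.5469, 0.3357, 0.2011]
ee_rot: [0.0, 0.751, 0.66, -0.0]
contact_force: [0.1, -0.0, -0.3]
width: 0.0417
```

Run:
```python
from h import *
np.set_printoptions(precision=1,suppress=True)
s=telemetry.get_state();print(s["position"]*1000,s["ee_rot"],s["width"],s["clock"],np.linalg.norm(s["qd"]))
im=imaging.get_image("wrist");cv2.imwrite("pics/w1.png",im)
np.save("w1cam.npy",np.array(P("wrist"),dtype=object),allow_pickle=True)
for th,z in [("stick_a",.024),("tray",.01),("wedge",.016)]:
  for d in finder.cut_out("wrist",th)[:5]:
    r=rectof(d["pixels"],"wrist",z);print(th,round(d["score"],2),d["extent"],np.array(r[0]),np.array(r[1]),round(r[2],1))
```

```text
[546.9 335.7 201.1] [ 0.   0.8  0.7 -0. ] 0.041703098782625896 2.475 0.02743412122063291Traceback (most recent call last):
  File "<stdin>", line 5, in <module>
ValueError: could not broadcast input array from shape (3,3) into shape (3,)
```

View pics/w1.png

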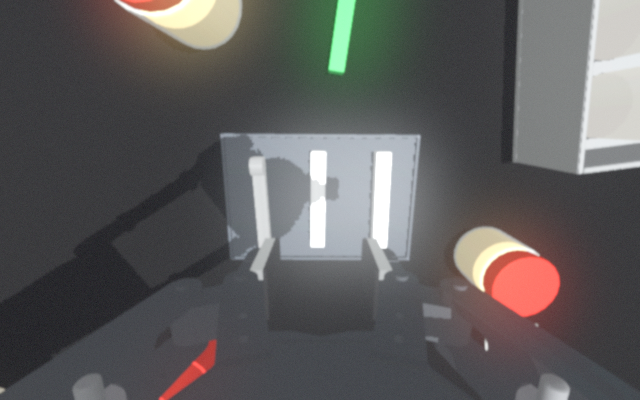

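Run:
```python
from h import *
np.set_printoptions(precision=1,suppress=True)
im=imaging.get_image("wrist")
for th,z in [("stick_a",.024),("tray",.01),("wedge",.016)]:
  for d in finder.cut_out("wrist",th)[:5]:
    r=rectof(d["pixels"],"wrist",z);print(th,round(d["score"],2),d["extent"],np.array(r[0]),np.array(r[1]),round(r[2],1))
# bright segmentation of stick tops
g=im.min(axis=2); n,l,st,c=cv2.connectedComponentsWithStats((g>225).astype(np.uint8))
for i in range(1,n):
    if 400<st[i,4]<5000:
        r=rectof(l==i,"wrist",.024);print("bright",st[i],np.array(r[0]),np.array(r[1]),round(r[2],1))
```

```text
stick_a 0.81 [372.2, 151.2, 19.1, 94.0] [611.7 309.5] [108.6  19.6] 83.9
stick_a 0.66 [308.3, 146.7, 19.1, 101.0] [542.1 318.6] [110.7  16. ] 81.8
stick_a 0.63 [328.7, 0.0, 26.9, 72.8] [586.1 478.1] [66.4 16.3] 73.6
tray 0.8 [219.6, 134.1, 201.8, 127.8] [543.8 315. ] [152.7 220.4] 82.1
wedge 0.97 [246.0, 158.3, 28.3, 85.1] [475.7 322.8] [105.5  18.7] 83.2
bright [ 579    0   61  171 1315] [857.4 396.6] [163.4  56. ] 90.0
bright [ 310  150   16   98 1441] [542.5 318.1] [111.9  17. ] 82.0
bright [ 372  151   20   97 1487] [612.9 308.2] [110.9  17.9] 83.0
```

>>> arm_command --steps '[[[0,0,-0.01],[33,-13,-30],130],[[0,0,0],[32,-13,-30],130],[[0,0,0],[0,0,-40],130],[[0,0,0],[0,0,-40],130],[[0,0,0],[0,0,-28],130],[[0,0,0],[0,0,-10],130],[[0,0,0],[0,0,-10],130],[[0,0,0],[0,0,0],130],[[0,0,0],[0,0,0],130]]' --newtons 60

```text
clock: 3.85
position: [0.6128, 0.3103, 0.0145]
ee_rot: [0.0, 0.755, 0.656, 0.001]
contact_force: [0.5, 0.5, -0.5]
width: 0.0419
```

Run:
```python
from h import *
im=imaging.get_image("wrist");cv2.imwrite("pics/w2.png",im)
```

```text
(no output)
```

View pics/w2.png

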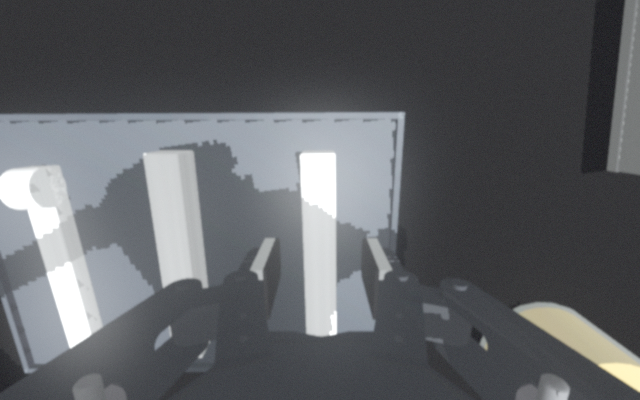

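The stick lies centred between the finger tips (px 265 and 375, stick at 320). Closing and lifting.

>>> arm_command --steps '[[[0,0,0],[0,0,-2],200],[[0,0,0],[0,0,0],255],[[0,0,0],[0,0,0],255],[[0,0,0],[0,0,0],255],[[0,0,0],[0,0,0],255],[[0,0,0],[0,0,0],255]]' --newtons 60

```text
clock: 4.65
position: [0.6124, 0.3102, 0.0119]
ee_rot: [0.0, 0.755, 0.656, 0.001]
contact_force: [0.0, 0.3, 4.7]
width: 0.014
```

>>> arm_command --steps '[[[0,0,0],[0,0,20],255],[[0,0,0],[0,0,40],255],[[0,0,0],[0,0,45],255],[[0,0,0],[0,0,45],255],[[0,0,0],[0,0,30],255]]'

```text
clock: 5.28
position: [0.6122, 0.31, 0.1928]
ee_rot: [0.0, 0.755, 0.656, 0.0]
contact_force: [0.9, 0.5, -1.6]
width: 0.0142
```

Run:
```python
from h import *
np.set_printoptions(precision=1,suppress=True)
cv2.imwrite("pics/sd3.png",imaging.get_image("side")[200:340,180:360].repeat(4,0).repeat(4,1))
K=P("wrist")[0]
cams={"wrist":(K,np.array([[ 9.99999252e-01,  9.38093481e-04, -7.84987722e-04],
       [ 1.10898406e-03, -9.66082909e-01,  2.58229710e-01],
       [-5.16119615e-04, -2.58230387e-01, -9.66083227e-01]]),np.array([-0.57496118, -0.03388538,  0.37803249])),"scene":P("scene"),"side":P("side")}
for n,c in cams.items():
    im=cv2.imread(f"pics/{n}0.png").astype(int)
    red=(im[...,2]>120)&(im[...,1]<90)&(im[...,0]<90)
    k,l,st,ce=cv2.connectedComponentsWithStats(red.astype(np.uint8))
    for i in range(1,k):
        if st[i,4]>150:
            r=rectof(l==i,c,.017); 
            if abs(r[0][0]-627)<30 and abs(r[0][1]+55)<30: print(n,st[i],np.array(r[0]),np.array(r[1]),r[2])
im=cv2.imread("pics/wrist0.png")
hsv=im.astype(int)
w=((hsv.min(2)>185)|((im[...,2]>120)&(im[...,1]<90)))
k,l,st,ce=cv2.connectedComponentsWithStats(w.astype(np.uint8))
for i in range(1,k):
    if st[i,4]>3000:
        r=rectof(l==i,cams["wrist"],.016);print("panel",st[i],np.array(r[0]),np.array(r[1]),r[2])
cv2.imwrite("pics/w0z.png",cv2.resize(im[110:300,200:460],None,fx=3,fy=3,interpolation=cv2.INTER_CUBIC))
```

```text
scene [262 204  26  29 478] [626.5 -55.6] [105.1  55.5] 72.78253173828125
side [270 176  27  22 285] [623.1 -56.4] [108.1  58.1] 73.56443786621094
panel [  48    0   81   86 4824] [320.3 149.5] [84.7 85.2] 43.53969955444336
panel [ 454   89   68  116 6305] [772.1  36.4] [ 66.  134.4] 2.196068525314331
panel [ 302  164  123  113 4223] [627.2 -55.9] [120.3 125.9] 73.01832580566406
```

View pics/w0z.png

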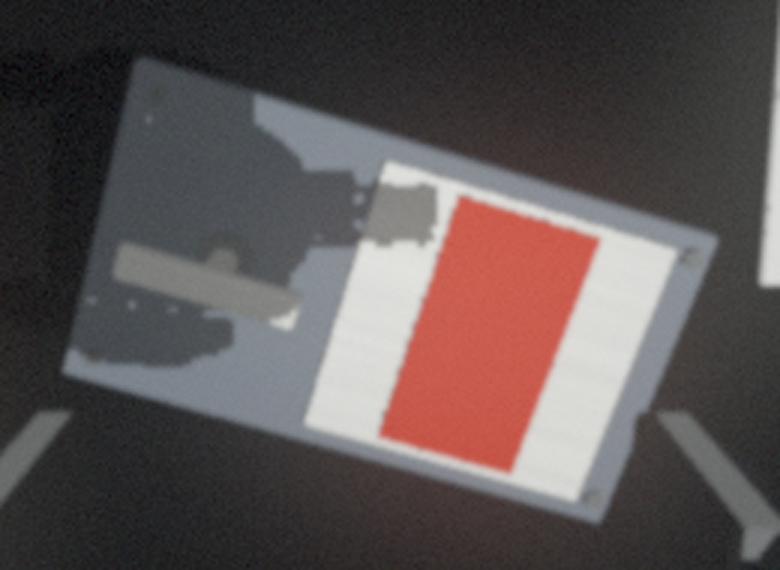

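View pics/sd3.png

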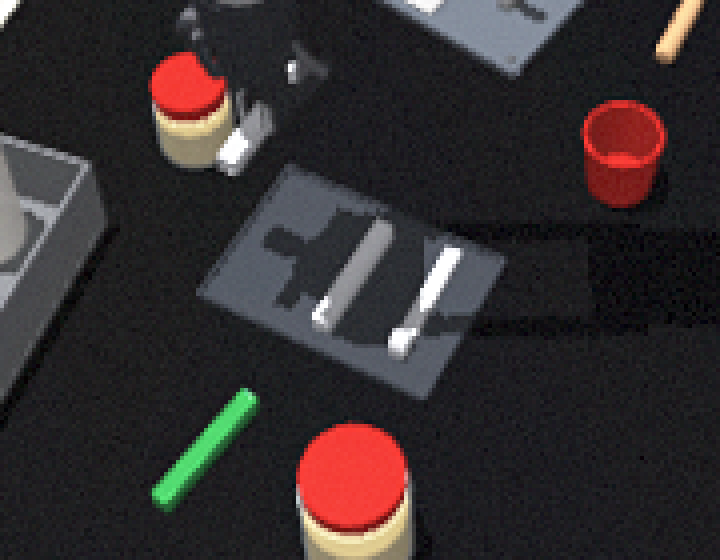

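>>> arm_command --steps '[[[0,0,-0.0196],[7.5,-47.5,-10],255],[[0,0,-0.0196],[7.5,-47.5,-10],255],[[0,0,-0.0196],[7.5,-47.5,-10],255],[[0,0,-0.0196],[7.5,-47.5,-10],255],[[0,0,-0.0196],[7.5,-47.5,-10],255],[[0,0,-0.0196],[7.5,-47.5,-10],255],[[0,0,-0.0196],[7.5,-47.5,-20],255],[[0,0,-0.0196],[7.5,-47,-20],255],[[0,0,0],[0,0,0],255],[[0,0,0],[0,0,0],255],[[0,0,0],[0,0,0],255]]'

```text
clock: 6.7
position: [0.6719, -0.0682, 0.0914]
ee_rot: [-0.0, 0.803, 0.595, 0.0]
contact_force: [0.2, -0.0, -1.0]
width: 0.0139
```

Run:
```python
from h import *
np.set_printoptions(precision=4,suppress=True)
s=telemetry.get_state();print(s["position"]*1000,s["ee_rot"])
im=imaging.get_image("wrist");cv2.imwrite("pics/w4.png",im)
ux=np.array([.9563,-.2924]);uy=np.array([.2924,.9563]);o=np.array([517.2,-22.3])
def J(x,y,z): return np.r_[(o+x*ux+y*uy),z]/1000
for q in [J(52,60,16),J(52,-60,16),J(178,60,16),J(178,-60,16),J(84,56,17),J(146,56,17),J(35,0,56),J(-35,0,56),J(170,55,s["position"][2]*1000+12),J(154,55,s["position"][2]*1000+12)]: 
    u=proj("wrist",q)[0];print(u);cv2.circle(im,tuple(int(round(a)) for a in u),3,(0,255,0),1)
cv2.imwrite("pics/w4b.png",im)
```

```text
[671.9232 -68.1571  91.406 ] [-0.0001  0.8035  0.5953  0.0002]
[167.7929 133.7816]
[186.8282 283.3107]
[342.9435 134.223 ]
[339.743  283.5698]
[212.3286 139.6433]
[298.4873 139.8577]
[122.4002 231.7896]
[ 12.9866 231.5731]
[339.2251 152.4004]
[302.7611 152.3122]
```

View pics/w4b.png

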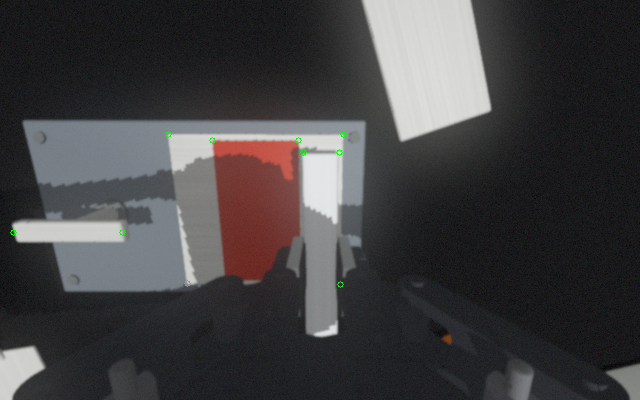

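>>> arm_command --steps '[[[0,0,0],[0,-1,-25],255],[[0,0,0],[0,0,-25],255],[[0,0,0],[0,0,-10],255],[[0,0,0],[0,0,-5],255],[[0,0,0],[0,0,-2],255],[[0,0,0],[0,0,0],255],[[0,0,0],[0,0,0],255]]'

```text
clock: 7.62
position: [0.6725, -0.0706, 0.025]
ee_rot: [0.001, 0.804, 0.595, 0.0]
contact_force: [-0.5, 0.1, -0.9]
width: 0.0141
```

>>> arm_command --steps '[[[0,0,0],[0,0,-1.5],255],[[0,0,0],[0,0,-1],255],[[0,0,0],[0,0,-0.5],255],[[0,0,0],[0,0,0],255]]'

```text
clock: 8.12
position: [0.672, -0.0706, 0.0219]
ee_rot: [0.0, 0.804, 0.595, 0.0]
contact_force: [-1.5, 0.1, 4.2]
width: 0.0142
```

>>> arm_command --steps '[[[0,0,0],[0,0,0],180],[[0,0,0],[0,0,0],180],[[0,0,0],[0,0,0],180],[[0,0,0],[0,0,5],180],[[0,0,0],[0,0,15],180],[[0,0,0],[0,0,40],180],[[0,0,0],[0,0,50],180],[[0,0,0],[0,0,50],180]]'

```text
clock: 9.12
position: [0.6721, -0.0705, 0.1841]
ee_rot: [0.001, 0.804, 0.595, 0.0]
contact_force: [0.9, 0.9, -0.6]
width: 0.0249
```

Run:
```python
from h import *
np.set_printoptions(precision=4,suppress=True)
s=telemetry.get_state();print(s["position"]*1000,s["width"])
im=imaging.get_image("wrist")
for d in finder.cut_out("wrist","stick_a")[:3]:
    r=rectof(d["pixels"],"wrist",.034);print(round(d["score"],2),d["extent"],np.array(r[0]),np.array(r[1]),round(r[2],1))
ux=np.array([.9563,-.2924]);uy=np.array([.2924,.9563]);o=np.array([517.2,-22.3])
def J(x,y,z): return np.r_[(o+x*ux+y*uy),z]/1000
for q in [J(52,60,16),J(52,-60,16),J(178,60,16),J(178,-60,16),J(84,56,17),J(146,56,17),J(35,0,56),J(-35,0,56),J(170,55,34),J(154,55,34),J(154,-55,34)]: 
    u=proj("wrist",q)[0];cv2.circle(im,tuple(int(round(a)) for a in u),3,(0,255,0),1)
cv2.imwrite("pics/w5b.png",im)
```

```text
[672.0736 -70.4999 184.0849] 0.024932296993027403
0.68 [313.4, 138.0, 19.9, 104.1] [677.8466 -74.2235] [113.3941  18.09  ] 73.5
```

View pics/w5b.png

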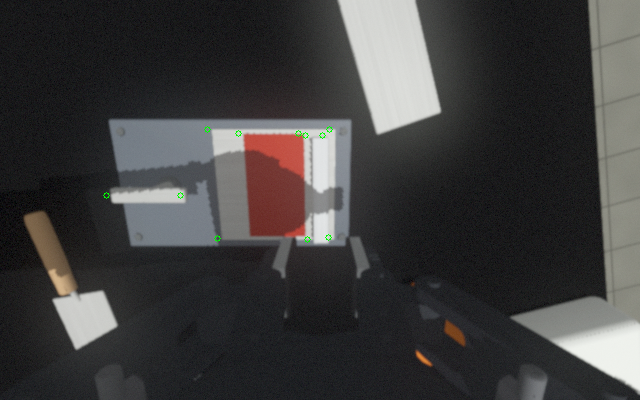

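Far stick is placed: it spans columns 311–330 between the paint edge at 304 and the panel end at 335. Fetching the middle stick.

>>> arm_command --steps '[[[0,0,0.0174],[-14.4,43.2,0],130],[[0,0,0.0174],[-14.4,43.2,0],130],[[0,0,0.0174],[-14.4,43.2,0],130],[[0,0,0.0174],[-14.4,43.2,0],130],[[0,0,0.0174],[-14.4,43.2,0],130],[[0,0,0.0174],[-14.4,43.2,0],130],[[0,0,0.0174],[-14.4,43.2,0],130],[[0,0,0.0174],[-14.4,43.2,-20],130],[[0,0,0.0174],[-14.4,43.2,-40],130],[[0,0,0],[0,0,-40],130],[[0,0,0],[0,0,0],130],[[0,0,0],[0,0,0],130]]'

```text
clock: 10.72
position: [0.5436, 0.3183, 0.0829]
ee_rot: [0.0, 0.755, 0.656, 0.001]
contact_force: [0.5, -0.3, 1.0]
width: 0.0416
```

Run:
```python
from h import *
np.set_printoptions(precision=4,suppress=True)
s=telemetry.get_state();print(s["position"]*1000,s["ee_rot"],s["width"])
im=imaging.get_image("wrist");cv2.imwrite("pics/w6.png",im)
for d in finder.cut_out("wrist","stick_a")[:3]:
    r=rectof(d["pixels"],"wrist",.024);print(round(d["score"],2),d["extent"],np.array(r[0]),np.array(r[1]),round(r[2],1))
```

```text
[543.6087 318.3271  82.9151] [0.0004 0.7551 0.6556 0.0012] 0.04161986292075669
0.95 [304.2, 139.2, 27.1, 151.7] [542.6588 318.2394] [111.1527  16.5904] 81.9
0.68 [332.4, 0.0, 26.5, 18.2] [578.0617 447.5475] [ 9.5802 15.6385] 82.0
```

View pics/w6.png

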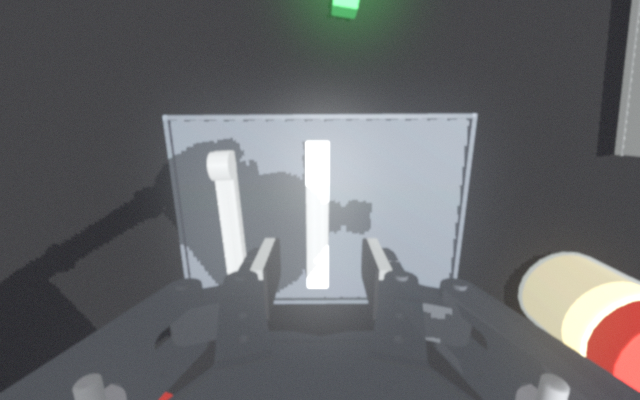

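The plain stick (column 317) sits between the fingers; the stop bar with its bump is at column 228. Descending and gripping.

>>> arm_command --steps '[[[0,0,0],[-1,0,-30],130],[[0,0,0],[0,0,-26],130],[[0,0,0],[0,0,-10],130],[[0,0,0],[0,0,-5],130],[[0,0,0],[0,0,0],255],[[0,0,0],[0,0,0],255],[[0,0,0],[0,0,0],255],[[0,0,0],[0,0,0],255],[[0,0,0],[0,0,0],255]]' --newtons 60

```text
clock: 11.95
position: [0.5423, 0.3187, 0.0116]
ee_rot: [0.0, 0.755, 0.656, 0.001]
contact_force: [0.7, 0.3, 5.7]
width: 0.0144
```

>>> arm_command --steps '[[[0,0,0],[0,0,20],255],[[0,0,0],[0,0,45],255],[[0,0,0],[0,0,50],255],[[0,0,0],[0,0,50],255],[[0,0,-0.0196],[5,-45,0],255],[[0,0,-0.0196],[5,-45,0],255],[[0,0,-0.0196],[5,-45,0],255],[[0,0,-0.0196],[5,-45,0],255],[[0,0,-0.0196],[5,-45,0],255],[[0,0,-0.0196],[5,-45,0],255],[[0,0,-0.0196],[5,-45,-30],255],[[0,0,-0.0196],[5,-45,-35],255],[[0,0,0],[0,0,0],255],[[0,0,0],[0,0,0],255],[[0,0,0],[0,0,0],255]]'

```text
clock: 13.82
position: [0.582, -0.0406, 0.1114]
ee_rot: [0.001, 0.804, 0.595, 0.001]
contact_force: [-0.2, -0.3, -1.7]
width: 0.0144
```

Run:
```python
from h import *
np.set_printoptions(precision=4,suppress=True)
s=telemetry.get_state();print(s["position"]*1000,s["ee_rot"],s["width"])
im=imaging.get_image("wrist")
ux=np.array([.9563,-.2924]);uy=np.array([.2924,.9563]);o=np.array([517.2,-22.3])
def J(x,y,z): return np.r_[(o+x*ux+y*uy),z]/1000
for q in [J(52,60,16),J(52,-60,16),J(178,60,16),J(178,-60,16),J(84,56,17),J(146,56,17),J(35,0,56),J(-35,0,56),J(170,55,34),J(154,55,34),J(154,-55,34)]: 
    u=proj("wrist",q)[0];cv2.circle(im,tuple(int(round(a)) for a in u),3,(0,255,0),1)
cv2.imwrite("pics/w7b.png",im)
```

```text
[581.9863 -40.5807 111.3622] [0.0005 0.8035 0.5953 0.0008] 0.014417458889182964
```

View pics/w7b.png

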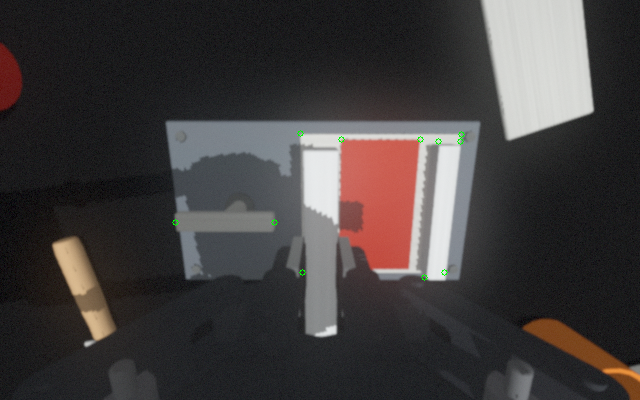

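>>> arm_command --steps '[[[0,0,0],[0,-1,-35],255],[[0,0,0],[0,0,-30],255],[[0,0,0],[0,0,-13],255],[[0,0,0],[0,0,-5],255],[[0,0,0],[0,0,-3],255],[[0,0,0],[0,0,-2],255],[[0,0,0],[0,0,-1],255],[[0,0,0],[0,0,0],255]]'

```text
clock: 14.88
position: [0.5816, -0.0428, 0.0216]
ee_rot: [0.0, 0.804, 0.595, 0.0]
contact_force: [0.8, 0.4, -0.6]
width: 0.0141
```

>>> arm_command --steps '[[[0,0,0],[0,0,-0.7],255],[[0,0,0],[0,0,0],255]]'

```text
clock: 15.12
position: [0.5816, -0.0428, 0.0216]
ee_rot: [0.0, 0.804, 0.595, 0.0]
contact_force: [-1.2, 1.2, 6.1]
width: 0.0139
```

>>> arm_command --steps '[[[0,0,0],[0,0,0],180],[[0,0,0],[0,0,0],180],[[0,0,0],[0,0,0],180],[[0,0,0],[0,0,5],180],[[0,0,0],[0,0,15],180],[[0,0,0],[0,0,45],180],[[0,0,0],[0,0,55],180],[[0,0,0],[0,0,50],180],[[0,0,0],[0,0,0],180],[[0,0,0],[0,0,0],180]]'

```text
clock: 16.38
position: [0.5809, -0.0426, 0.191]
ee_rot: [0.0, 0.804, 0.595, 0.0]
contact_force: [-0.9, 0.5, -0.4]
width: 0.0252
```

Run:
```python
from h import *
np.set_printoptions(precision=4,suppress=True)
s=telemetry.get_state();print(s["position"]*1000,s["qpos"],s["width"])
im=imaging.get_image("wrist");cv2.imwrite("pics/w8.png",im)
ux=np.array([.9563,-.2924]);uy=np.array([.2924,.9563]);o=np.array([517.2,-22.3])
def J(x,y,z): return np.r_[(o+x*ux+y*uy),z]/1000
for q in [J(52,60,16),J(178,60,16),J(178,-60,16),J(84,56,17),J(146,56,17),J(35,0,56),J(-35,0,56),J(76,55,34),J(60,55,34),J(60,-55,34),J(154,55,34),J(154,-55,34)]: 
    u=proj("wrist",q)[0];cv2.circle(im,tuple(int(round(a)) for a in u),3,(0,255,0),1)
cv2.imwrite("pics/w8b.png",im)
```

```text
[580.9355 -42.5896 190.9771] [-0.1926  0.3117  1.5553 -0.      1.2744  0.1044] 0.025223669285115165
```

View pics/w8b.png

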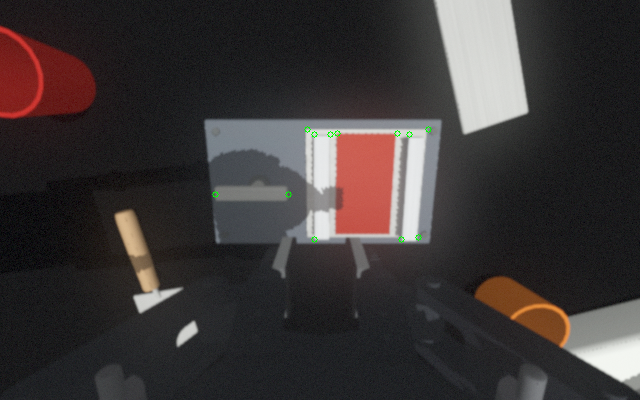

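Both sticks lie on the margins (near one at columns 315–330, far one at 403–420, paint 335–395 clear). Next I'll look at the cover.

>>> arm_command --steps '[[[0,0,0.177],[-4,-27,2],100],[[0,0,0.177],[-4,-27,2],100],[[0,0,0.177],[-4,-27,2],100],[[0,0,0.177],[-4,-27,0],100],[[0,0,0.177],[-4,-27,0],100],[[0,0,0.177],[-4,-27,0],100],[[0,0,0.177],[-4,-27,0],100],[[0,0,0.177],[-4,-27,0],100],[[0,0,0.177],[-4,-27,0],100],[[0,0,0.177],[-4,-27,0],100],[[0,0,0],[0,0,0],100],[[0,0,0],[0,0,0],100],[[0,0,0],[0,0,0],100]]'

```text
clock: 18.05
position: [0.5414, -0.3115, 0.1961]
ee_rot: [-0.0, 0.049, 0.999, 0.001]
contact_force: [0.9, 0.5, 0.2]
width: 0.0519
```

Run:
```python
from h import *
np.set_printoptions(precision=4,suppress=True)
s=telemetry.get_state();print(s["position"]*1000,s["ee_rot"],s["qpos"],s["width"])
im=imaging.get_image("wrist");cv2.imwrite("pics/w9.png",im)
import pickle;pickle.dump(P("wrist"),open("c9.pkl","wb"))
for d in finder.cut_out("wrist","cover")[:3]:
    r=rectof(d["pixels"],"wrist",.005);print(round(d["score"],2),d["extent"],np.array(r[0]),np.array(r[1]),round(r[2],1))
```

```text
[ 541.3602 -311.4958  196.1168] [-0.0005  0.0489  0.9988  0.0006] [-0.6338  0.371   1.4507  0.0005  1.3214 -2.1069] 0.05194178606606757
0.58 [290.8, 72.8, 62.3, 186.8] [ 529.9287 -308.2337] [ 66.4955 208.42  ] 83.9
```

View pics/w9.png

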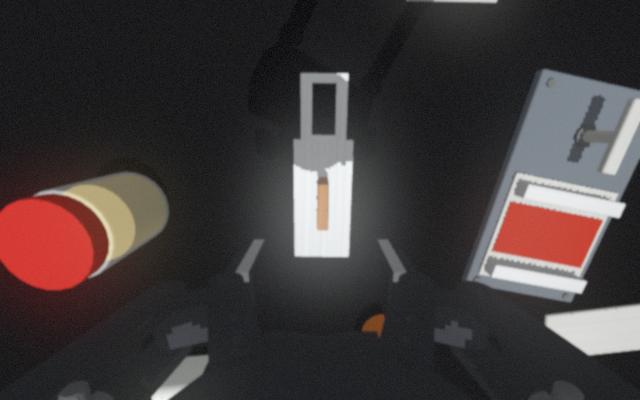

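Run:
```python
from h import *
import pickle
c=pickle.load(open("c9.pkl","rb"));im=cv2.imread("pics/w9.png")
a=np.radians(-6.1);vx=np.array([np.cos(a),np.sin(a)]);vy=np.array([-vx[1],vx[0]]);o=np.array([529.9,-308.2])
im=cv2.resize(im[50:290,200:440],None,fx=2.5,fy=2.5,interpolation=cv2.INTER_CUBIC)
for x,y,z in [(104,33,5),(104,-33,5),(-104,25,5),(-104,-25,5),(-95,13,5),(-95,-13,5),(-41,13,5),(-41,-13,5),(5,6,49),(5,-6,49),(55,6,49),(55,-6,49)]:
    u=proj(c,np.r_[o+x*vx+y*vy,z]/1000)[0];u=(u-[200,50])*2.5;cv2.circle(im,tuple(int(round(t)) for t in u),4,(0,255,0),1)
cv2.imwrite("pics/w9b.png",im)
```

```text
(no output)
```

View pics/w9b.png

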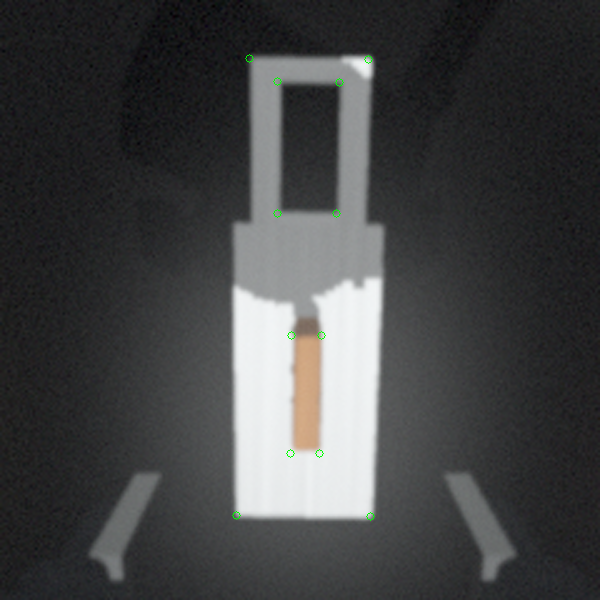

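>>> arm_command --steps '[[[0,0,-0.009],[9,0.5,-30],100],[[0,0,0],[9.4,0,-40],100],[[0,0,0],[0,0,-45],100],[[0,0,0],[0,0,-40],100],[[0,0,0],[0,0,-15],100],[[0,0,0],[0,0,-8],100],[[0,0,0],[0,0,-6],100],[[0,0,0],[0,0,0],100],[[0,0,0],[0,0,0],100]]' --newtons 80

```text
clock: 19.27
position: [0.5604, -0.3127, 0.0137]
ee_rot: [0.001, 0.053, 0.999, -0.0]
contact_force: [-0.6, -0.6, 0.0]
width: 0.052
```

Run:
```python
from h import *
im=imaging.get_image("wrist");cv2.imwrite("pics/w10.png",im)
cv2.imwrite("pics/s10.png",cv2.resize(imaging.get_image("side")[100:220,230:400],None,fx=3,fy=3))
```

```text
(no output)
```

View pics/w10.png

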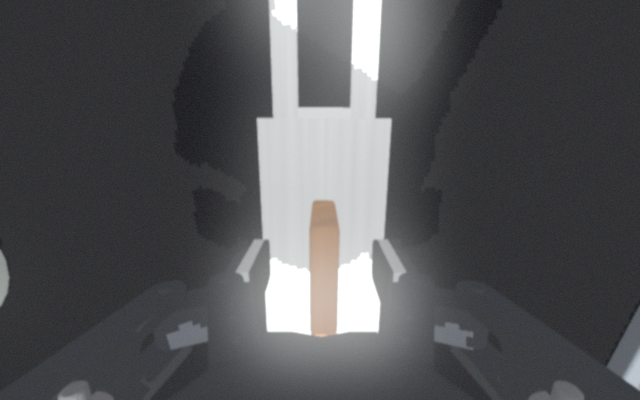

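>>> arm_command --steps '[[[0,0,0],[0,1.5,-1.5],100],[[0,0,0],[0,0,0],255],[[0,0,0],[0,0,0],255],[[0,0,0],[0,0,0],255],[[0,0,0],[0,0,0],255],[[0,0,0],[0,0,0],255],[[0,0,0],[0,0,0],255],[[0,0,0],[0,0,0],255]]' --newtons 100

```text
clock: 20.38
position: [0.5599, -0.3108, 0.0113]
ee_rot: [0.0, 0.053, 0.999, -0.0]
contact_force: [-0.2, -0.0, 3.2]
width: 0.011
```

```bash
cat > plan.py <<'E'
import numpy as np
def rect(x0,x1,z0,z1,R=None,o=(0,0)):
    P=np.array([[x0,z0],[x1,z0],[x1,z1],[x0,z1]],float)
    if R is not None: P=P@R.T+o
    return P
def samp(P,n=40):
    t=np.linspace(0,1,n)[:,None]
    return np.vstack([P[i]*(1-t)+P[(i+1)%4]*t for i in range(4)])
def inside(P,Q):
    e=np.roll(Q,-1,0)-Q; return np.all([(e[i,0]*(P[:,1]-Q[i,1])-e[i,1]*(P[:,0]-Q[i,0]))>0 for i in range(4)],0).any()
def clr(A,B):
    a,b=samp(A),samp(B)
    if inside(a,B) or inside(b,A): return -1
    return np.sqrt(((a[:,None]-b[None])**2).sum(-1)).min()
head=rect(-35,35,48,56);neck=rect(-6,6,12,48);coll=rect(-12,12,12,16);base=rect(-55,195,0,16);s1=rect(60,76,16,34);s2=rect(154,170,16,34)
T0=np.array([98,11.3])
def Rm(t): return np.array([[np.cos(t),-np.sin(t)],[np.sin(t),np.cos(t)]])
def clears(tcp,th):
    R=Rm(th);o=np.array(tcp)-R@T0
    bar=rect(-36,-27,0,5,R,o);body=rect(27,172,0,5,R,o);rail=rect(-36,172,0,5,R,o)
    return [min(clr(bar,k) for k in (head,neck,coll)),min(clr(body,k) for k in(head,neck)),min(clr(rail,k) for k in (s1,s2,base))]
def tcp_of(ex,ez,th): return np.array([ex,ez])+Rm(th)@T0
E
python3 - <<'E'
from plan import *
np.set_printoptions(precision=1,suppress=True)
# waypoints eye centre underside (ex,ez,theta)
def eye_from_bar(bx,bz,th): # inner bar edge mid thickness
    return np.array([bx,bz])-Rm(th)@np.array([-27,2.5])
W=[]
for bx,bz,th in [(-45,90,.5),(-45,38,.5),(-12,38,.5),(-12,38.5,.25),(-12,39.5,0),(-27,39.5,0),(-27,36.5,0)]:
    e=eye_from_bar(bx,bz,th);W.append(np.r_[tcp_of(*e,th),th])
for a,b in zip(W[:-1],W[1:]):
    m=np.min([clears((a+(b-a)*t)[:2],(a+(b-a)*t)[2]) for t in np.linspace(0,1,11)],0)
    print(a,b,"clear bar,body,rail",m)
E
```

```text
[ 60.5 157.7   0.5] [ 60.5 105.7   0.5] clear bar,body,rail [ 8.8  5.8 15.8]
[ 60.5 105.7   0.5] [ 93.5 105.7   0.5] clear bar,body,rail [ 4.8  5.7 15.5]
[ 93.5 105.7   0.5] [106.9  78.    0.2] clear bar,body,rail [ 4.8  2.8 15.6]
[106.9  78.    0.2] [113.   48.3   0. ] clear bar,body,rail [5.4 4.7 3. ]
[113.   48.3   0. ] [98.  48.3  0. ] clear bar,body,rail [6. 6. 3.]
[98.  48.3  0. ] [98.  45.3  0. ] clear bar,body,rail [6. 6. 0.]
```

>>> arm_command --steps '[[[0,0,0],[0,0,10],255],[[0,0,0],[0,0,30],255],[[0,0,0],[0,0,40],255],[[0,0,0],[0,0,40],255],[[0,0,0],[0,0,30],255],[[0,0,0],[0,0,0],255],[[0,0,0],[0,0,0],255]]'

```text
clock: 21.25
position: [0.5588, -0.31, 0.1595]
ee_rot: [-0.001, 0.053, 0.999, 0.001]
contact_force: [0.3, -0.2, -2.5]
width: 0.0108
```

Run:
```python
from h import *
import pickle
s=telemetry.get_state();print(s["position"]*1000,s["ee_rot"],s["contact_force"],s["moment"])
im=imaging.get_image("wrist");c=P("wrist");pickle.dump(c,open("c11.pkl","wb"));cv2.imwrite("pics/w11.png",im)
w,x,y,z=s["ee_rot"]
from scipy.spatial.transform import Rotation as Ro
R=Ro.from_quat([x,y,z,w]).as_matrix();p=s["position"]*1000
# plate frame: px=-tool x, pz=-tool z, py=tool y ; TCP at (98,0,11.3)
vx=-R[:,0];vz=-R[:,2];vy=np.cross(vz,vx)
for X in [(-36,25,5),(-36,-25,5),(-27,13,5),(-27,-13,5),(27,13,5),(27,-13,5),(36,33,5),(36,-33,5),(172,33,5),(172,-33,5)]:
    q=p+(X[0]-98)*vx+X[1]*vy+(X[2]-11.3)*vz
    u=proj(c,q/1000)[0];cv2.circle(im,tuple(int(round(t)) for t in u),3,(0,255,0),1)
cv2.imwrite("pics/w11b.png",im)
cv2.imwrite("pics/s11.png",cv2.resize(imaging.get_image("side")[60:220,230:420],None,fx=3,fy=3))
```

```text
[ 558.81120617 -310.02127497  159.5094861 ] [-1.27090833e-03  5.33796900e-02  9.98573120e-01  8.47100362e-04] [ 0.30920243 -0.17950235 -2.50190281] [-0.03042485 -0.02279254  0.0071497 ]
```

View pics/w11b.png

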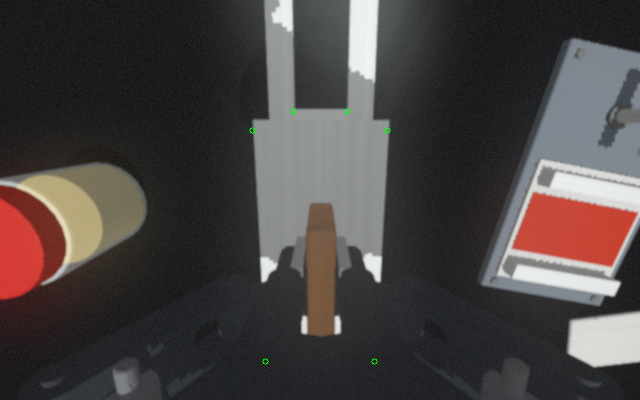

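View pics/s11.png

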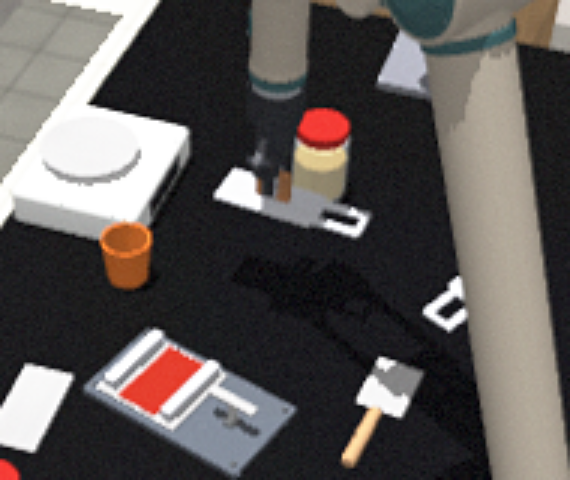

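>>> arm_command --steps '[[[0,0,-0.095],[1,20,10],255],[[0,0,-0.095],[2,30,5],255],[[0,0,0],[2,30,0],255],[[-0.0292,-0.0956,0],[2,30,0],255],[[-0.0292,-0.0956,0],[2,30,0],255],[[-0.0292,-0.0956,0],[2,30,0],255],[[-0.0292,-0.0956,0],[2,30,0],255],[[-0.0292,-0.0956,0],[2,30,0],255],[[0,0,0],[1,25,0],255],[[0,0,0],[0,15,0],255],[[0,0,0],[0,0,0],255],[[0,0,0],[0,0,0],255],[[0,0,0],[0,0,0],255]]'

```text
clock: 22.98
position: [0.5756, -0.0415, 0.1757]
ee_rot: [0.244, 0.144, 0.958, -0.037]
contact_force: [-0.4, 0.1, -2.5]
width: 0.0108
```

```bash
cat > st.py <<'E'
from h import *
from scipy.spatial.transform import Rotation as Ro
import sys
np.set_printoptions(precision=3,suppress=True)
def rep(tag):
    s=telemetry.get_state();p=s["position"]*1000
    w,x,y,z=s["ee_rot"];R=Ro.from_quat([x,y,z,w]).as_matrix()
    ux=np.array([.9563,-.2924,0]);uy=np.array([.2924,.9563,0]);o=np.array([517.2,-22.3,0])
    vx=-R[:,0];vz=-R[:,2];vy=np.cross(vz,vx)
    th=np.arctan2(vx[2],vx@ux);yaw=np.arctan2(vx@uy,vx@ux);roll=vy[2]
    print("clock",s["clock"],"stud-frame TCP",(p-o)@ux,(p-o)@uy,p[2],"theta",th,"yawerr",yaw,"roll",roll,"F",s["contact_force"],"w",s["width"])
    im=imaging.get_image("wrist");c=P("wrist");im2=im.copy()
    for X in [(-36,25,5),(-36,-25,5),(-27,13,5),(-27,-13,5),(27,13,5),(27,-13,5),(32,33,5),(32,-33,5)]:
        q=p+(X[0]-98)*vx+X[1]*vy+(X[2]-11.3)*vz
        u=proj(c,q/1000)[0];cv2.circle(im2,tuple(int(round(t)) for t in u),3,(0,255,0),1)
    for a,b,h in [(-35,7,56),(-35,-7,56),(35,7,56),(35,-7,56),(52,60,16),(52,-60,16)]:
        u=proj(c,(o+a*ux+b*uy+[0,0,h])/1000)[0];cv2.circle(im2,tuple(int(round(t)) for t in u),3,(255,0,255),1)
    cv2.imwrite(f"pics/w{tag}.png",im2)
    a=cv2.resize(imaging.get_image("side")[110:230,230:350],(400,400),interpolation=cv2.INTER_CUBIC);b=cv2.resize(imaging.get_image("scene")[130:250,230:350],(400,400),interpolation=cv2.INTER_CUBIC)
    cv2.imwrite(f"pics/v{tag}.png",np.hstack([a,b]))
rep(sys.argv[1])
E
python3 st.py 12
```

```text
clock 22.975 stud-frame TCP 61.48482062665901 -1.2337629611611163 175.65662141909374 theta 0.4988580021117881 yawerr -0.0010224316243874604 roll -6.6533291053216814e-06 F [-0.44   0.063 -2.497] w 0.010753230689309648
```

View pics/w12.png

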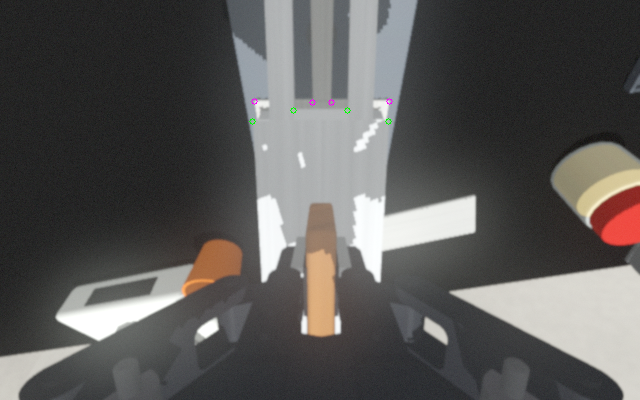

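View pics/v12.png

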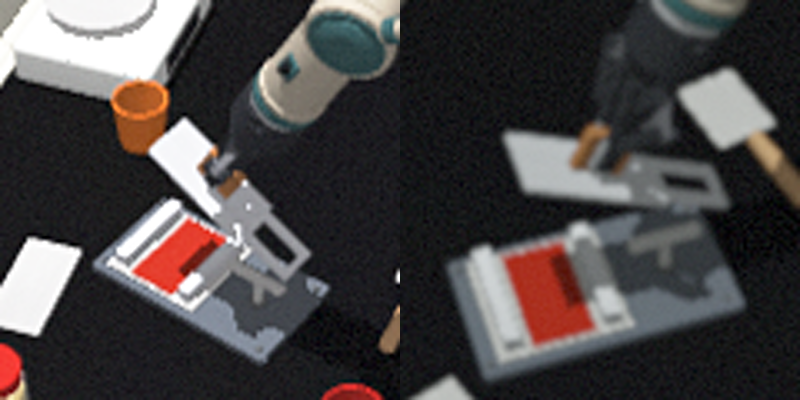

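>>> arm_command --steps '[[[0,0,0],[-0.7,1.2,-20],255],[[0,0,0],[0,0,-20],255],[[0,0,0],[0,0,-15],255],[[0,0,0],[0,0,-8],255],[[0,0,0],[0,0,-5],255],[[0,0,0],[0,0,0],255],[[0,0,0],[0,0,0],255]]'

```text
clock: 24.0
position: [0.5757, -0.0396, 0.1088]
ee_rot: [0.245, 0.143, 0.958, -0.036]
contact_force: [0.1, 0.0, -2.4]
width: 0.0109
```

```bash
python3 st.py 13
```

```text
clock 24.0 stud-frame TCP 60.968996353155596 0.5693243958505162 108.809611085834 theta 0.5011590471751125 yawerr -0.0001980718324303663 roll 0.00046851268167047433 F [ 0.056  0.004 -2.355] w 0.010881124328625487
```

View pics/v13.png

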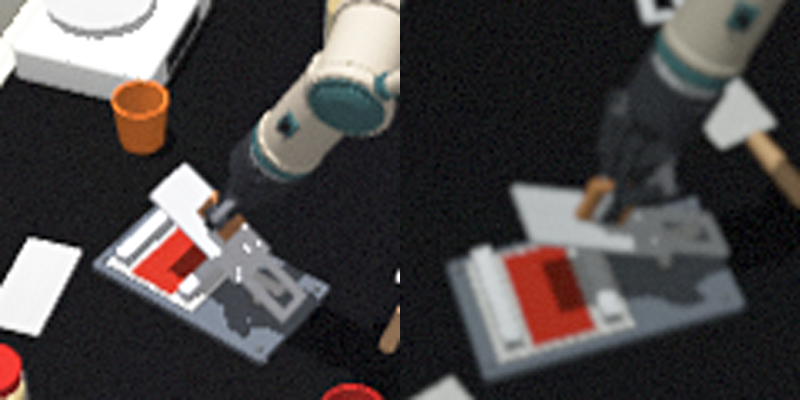

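View pics/w13.png

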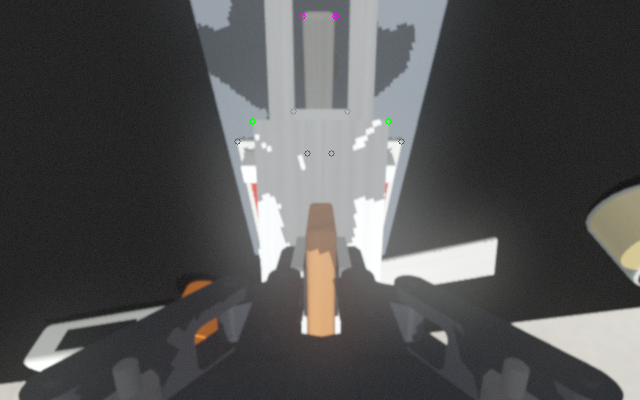

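>>> arm_command --steps '[[[0,0,0],[0,-0.4,-3],255],[[0,0,0],[0,0,0],255],[[0,0,0],[7.8,-2.4,0],255],[[0,0,0],[7.8,-2.4,0],255],[[0,0,0],[7.8,-2.4,0],255],[[0,0,0],[7.8,-2.4,0],255],[[0,0,0],[0,0,0],255],[[0,0,0],[0,0,0],255]]'

```text
clock: 25.15
position: [0.606, -0.0495, 0.1048]
ee_rot: [0.244, 0.143, 0.958, -0.036]
contact_force: [-0.2, 0.0, -3.2]
width: 0.011
```

```bash
python3 st.py 14
```

```text
clock 25.15 stud-frame TCP 92.83425022901606 -0.06314082452840537 104.82141906065549 theta 0.4989291192495062 yawerr -0.00014489941067838516 roll 8.847538453733705e-05 F [-0.18   0.002 -3.246] w 0.010967072011126332
```

View pics/v14.png

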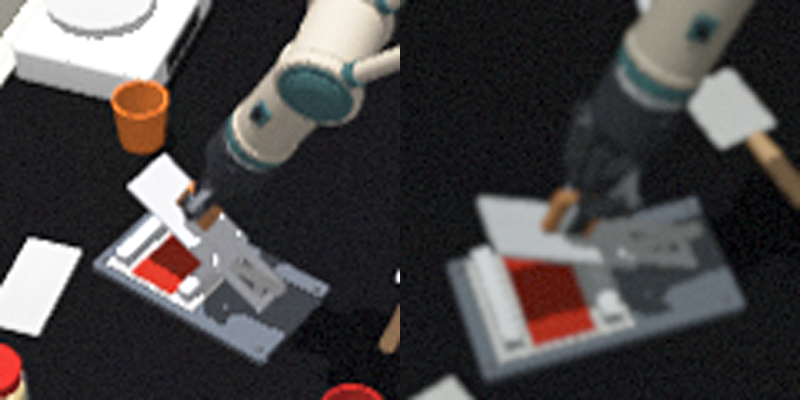

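View pics/w14.png

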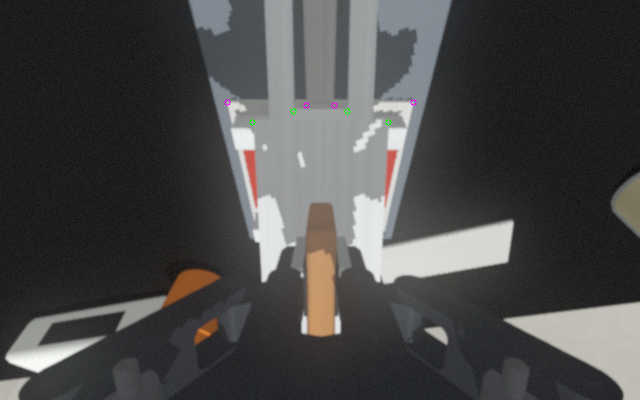

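Run:
```python
from plan import *
np.set_printoptions(precision=1,suppress=True)
def efb(bx,bz,th): return np.array([bx,bz])-Rm(th)@np.array([-27,2.5])
W=[np.array([92.8,104.8,.499])]
for bx,bz,th in [(-10.5,38,.42),(-10.5,38.5,.34),(-10.5,38.5,.26),(-10.5,39,.18),(-10.5,39,.1),(-11,39.5,.05),(-11,39.5,0)]:
    W.append(np.r_[tcp_of(*efb(bx,bz,th),th),th])
for a,b in zip(W[:-1],W[1:]):
    m=np.min([clears((a+(b-a)*t)[:2],(a+(b-a)*t)[2]) for t in np.linspace(0,1,7)],0)
    d=b-a;print(b,"world shift",d[0]*.9563,d[0]*-.2924,d[1],"turn",-d[2]*.2924,-d[2]*.9563,m)
```

```text
[100.   97.    0.4] world shift 6.931095575486926 -2.1192641914382273 -7.794760692805411 turn 0.023099600000000005 0.07554770000000002 [ 3.5  4.3 15. ]
[104.4  88.5   0.3] world shift 4.171209640422258 -1.275396527093452 -8.523111732943335 turn 0.02339199999999999 0.07650399999999996 [ 3.5  5.1 16.1]
[108.   79.1   0.3] world shift 3.468300835729875 -1.060473872600037 -9.342826780148158 turn 0.023392000000000003 0.07650400000000002 [ 3.7  5.2 17.2]
[110.9  70.    0.2] world shift 2.7432067416303996 -0.838767804300668 -9.1027796193396 turn 0.023392000000000003 0.07650400000000002 [ 3.9  6.  15.3]
[113.   60.2   0.1] world shift 2.0005654858661757 -0.6116964844371742 -9.801307439463343 turn 0.023391999999999996 0.07650399999999999 [4.1 7.2 9.6]
[113.4  54.5   0.1] world shift 0.3891942725804116 -0.11900073753269094 -5.6988152849896565 turn 0.014620000000000001 0.047815 [4.3 8.1 6.6]
[114.   48.3   0. ] world shift 0.5699874482839591 -0.17428038259775136 -6.236398450310496 turn 0.014620000000000001 0.047815 [4.9 8.5 3. ]
```

>>> arm_command --steps '[[[0.0231,0.0755,0],[6.9,-2.1,-7.8],255],[[0.0234,0.0765,0],[4.2,-1.3,-8.5],255],[[0.0234,0.0765,0],[3.5,-1.1,-9.3],255],[[0,0,0],[0,0,0],255],[[0.0234,0.0765,0],[2.7,-0.8,-9.1],255],[[0.0234,0.0765,0],[2,-0.6,-9.8],255],[[0,0,0],[0,0,0],255],[[0,0,0],[0,0,0],255]]'

```text
clock: 26.3
position: [0.6245, -0.055, 0.0606]
ee_rot: [0.05, 0.148, 0.988, -0.007]
contact_force: [0.2, -0.9, -2.8]
width: 0.0112
```

```bash
python3 st.py 15
```

```text
clock 26.3 stud-frame TCP 112.16407337555911 0.05613538117338432 60.60379132927393 theta 0.10111534420362366 yawerr 7.367199111431565e-05 roll 7.347014001852017e-05 F [ 0.224 -0.941 -2.808] w 0.011209454399603712
```

View pics/v15.png

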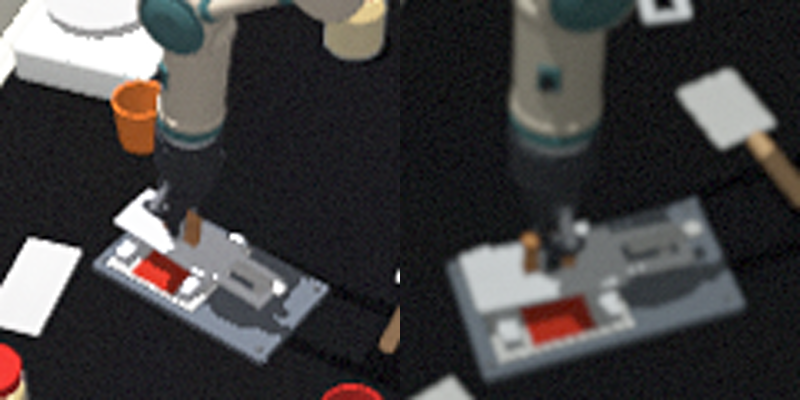

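View pics/w15.png

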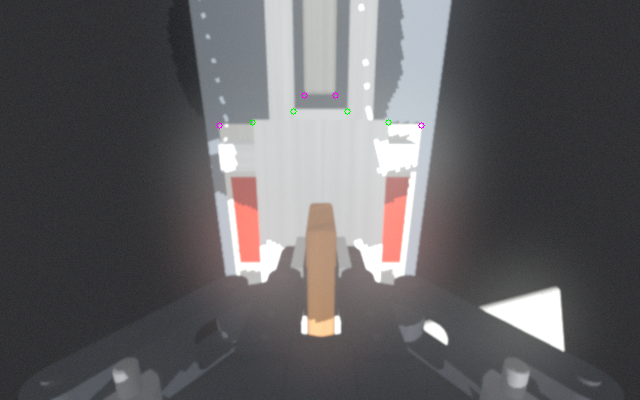

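>>> arm_command --steps '[[[0.0147,0.0482,0],[0.9,-0.3,-6],255],[[0.0147,0.0482,0],[0.8,-0.2,-6],255],[[0,0,0],[0,0,0],255],[[0,0,0],[0,0,0],255]]'

```text
clock: 26.95
position: [0.6268, -0.0557, 0.0489]
ee_rot: [0.0, 0.148, 0.989, 0.0]
contact_force: [-1.1, -0.0, -3.2]
width: 0.0106
```

```bash
python3 st.py 16
```

```text
clock 26.95 stud-frame TCP 114.62011674952005 0.09822439936042235 48.85207356280262 theta 0.0006363244056104017 yawerr 6.085703293820914e-05 roll 0.00013043633150108228 F [-1.119 -0.023 -3.158] w 0.010553345256190033
```

View pics/w16.png

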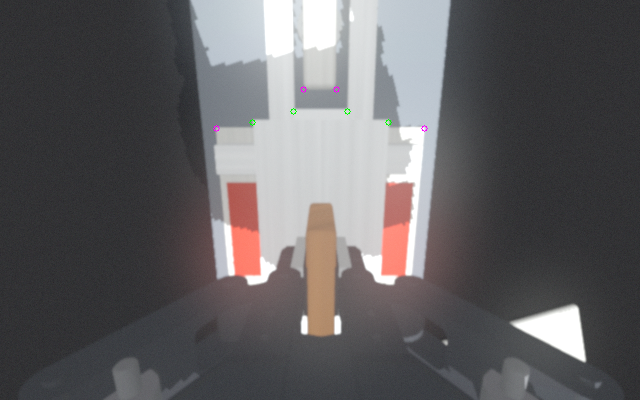

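View pics/v16.png

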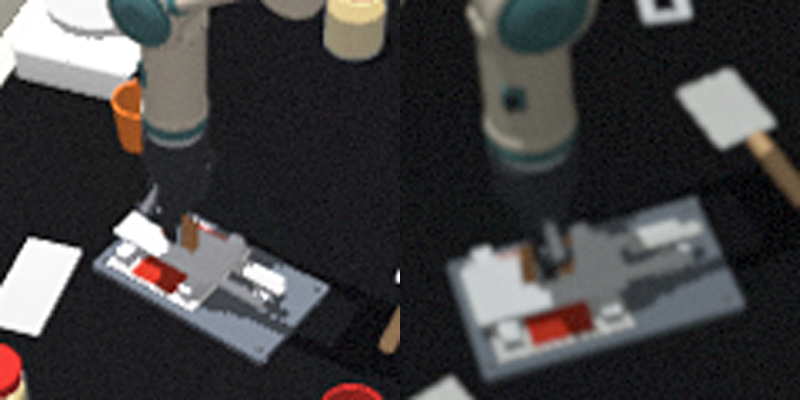

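>>> arm_command --steps '[[[0,0,0],[-4,1.2,0],255],[[0,0,0],[-4,1.2,0],255],[[0,0,0],[-4,1.2,0],255],[[0,0,0],[-4,1.2,0],255],[[0,0,0],[0,0,0],255],[[0,0,0],[0,0,0],255]]'

```text
clock: 27.85
position: [0.6115, -0.0512, 0.0487]
ee_rot: [0.0, 0.148, 0.989, 0.0]
contact_force: [0.1, 0.3, -2.8]
width: 0.0111
```

```bash
python3 st.py 17
```

```text
clock 27.85 stud-frame TCP 98.64615383093508 -0.013105228206732081 48.666006045388194 theta 0.0004786700920926977 yawerr -7.50426679229859e-05 roll 0.000235278800965366 F [ 0.11   0.325 -2.835] w 0.011094680903239843
```

View pics/w17.png

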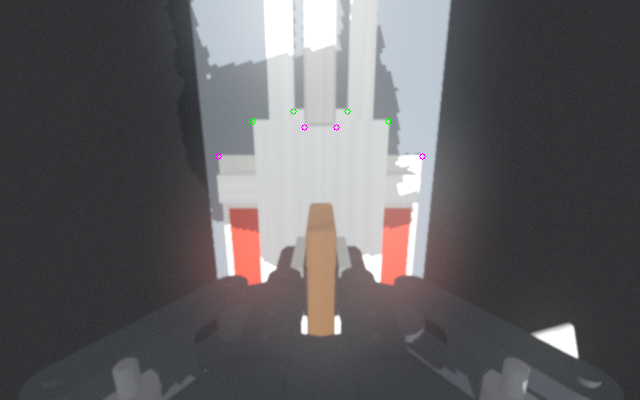

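View pics/v17.png

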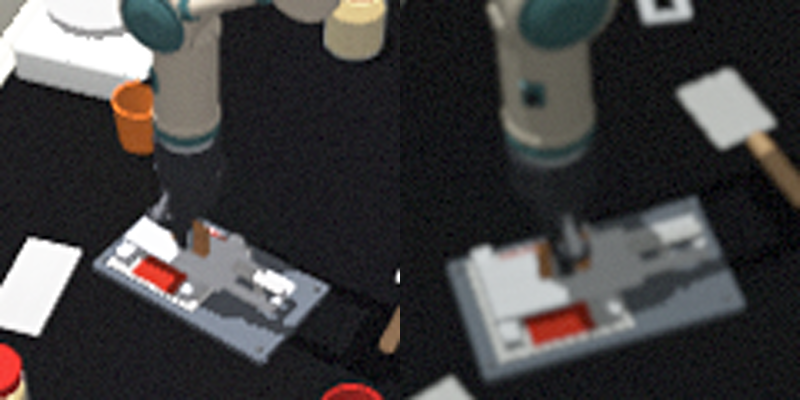

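The stud head now overlaps the inner end of the eye (head end at row 127, eye edge at row ~110). Lowering to contact.

>>> arm_command --steps '[[[0,0,0],[0,0,-1.5],255],[[0,0,0],[0,0,-1],255],[[0,0,0],[0,0,-0.7],255],[[0,0,0],[0,0,0],255]]'

```text
clock: 28.5
position: [0.6113, -0.0511, 0.0454]
ee_rot: [0.0, 0.148, 0.989, 0.0]
contact_force: [-0.5, -0.0, -3.8]
width: 0.0106
```

>>> arm_command --steps '[[[0,0,0],[0,0,-0.5],255],[[0,0,0],[0,0,-0.5],255],[[0,0,0],[0,0,0],255]]'

```text
clock: 28.88
position: [0.6114, -0.0511, 0.0453]
ee_rot: [0.0, 0.148, 0.989, 0.0]
contact_force: [-2.1, 0.0, 5.8]
width: 0.0107
```

>>> arm_command --steps '[[[0,0,0],[0,0,0],200],[[0,0,0],[0,0,0],130],[[0,0,0],[0,0,0],130],[[0,0,0],[0,0,0],130],[[0,0,0],[0,0,5],130],[[0,0,0],[0,0,15],130],[[0,0,0],[0,0,40],130],[[0,0,0],[0,0,50],130],[[0,0,0],[0,0,50],130],[[0,0,0],[0,0,0],130],[[0,0,0],[0,0,0],130],[[0,0,0],[0,0,0],130]]'

```text
clock: 30.38
position: [0.6104, -0.0509, 0.2031]
ee_rot: [-0.001, 0.148, 0.989, 0.0]
contact_force: [0.3, -0.2, -0.6]
width: 0.0421
```

Run:
```python
from h import *
np.set_printoptions(precision=2,suppress=True)
s=telemetry.get_state();print(s["clock"],s["position"]*1000,s["width"],s["contact_force"])
im=imaging.get_image("wrist");c=P("wrist")
ux=np.array([.9563,-.2924,0]);uy=np.array([.2924,.9563,0]);o=np.array([517.2,-22.3,0])
def dot(x,y,z,col):
    u=proj(c,(o+x*ux+y*uy+[0,0,z])/1000)[0];cv2.circle(im,tuple(int(round(t)) for t in u),3,col,1)
for d in finder.cut_out("wrist","cover")[:2]:
    r=rectof(d["pixels"],"wrist",.039);print(round(d["score"],2),np.array(r[0]),np.array(r[1]),r[2],"stud-frame centre",(np.r_[r[0],0]-o)@ux,(np.r_[r[0],0]-o)@uy)
for x,y in [(-36,25),(-36,-25),(-27,13),(-27,-13),(27,13),(27,-13),(172,33),(172,-33)]: dot(x,y,39,(0,255,0))
for x,y in [(-35,7),(-35,-7),(35,7),(35,-7)]: dot(x,y,56,(255,0,255))
for x in (60,76,154,170):
    for y in (55,-55): dot(x,y,34,(255,255,0))
cv2.imwrite("pics/w20.png",cv2.resize(im[:330,120:520],None,fx=1.8,fy=1.8))
a=cv2.resize(imaging.get_image("side")[150:230,240:340],(400,320),interpolation=cv2.INTER_CUBIC);b=cv2.resize(imaging.get_image("scene")[170:250,235:335],(400,320),interpolation=cv2.INTER_CUBIC)
cv2.imwrite("pics/v20.png",np.hstack([a,b]))
```

```text
30.375 [610.35 -50.92 203.15] 0.0420502186527721 [ 0.28 -0.25 -0.56]
0.85 [582.58 -42.06] [ 67.88 208.43] 73.11898803710938 stud-frame centre 68.30386804992672 0.22060841232298425
0.3 [568.86 -84.16] [21.7  16.45] 73.04277038574219 stud-frame centre 67.48836923706051 -44.054599593200706
```

View pics/w20.png

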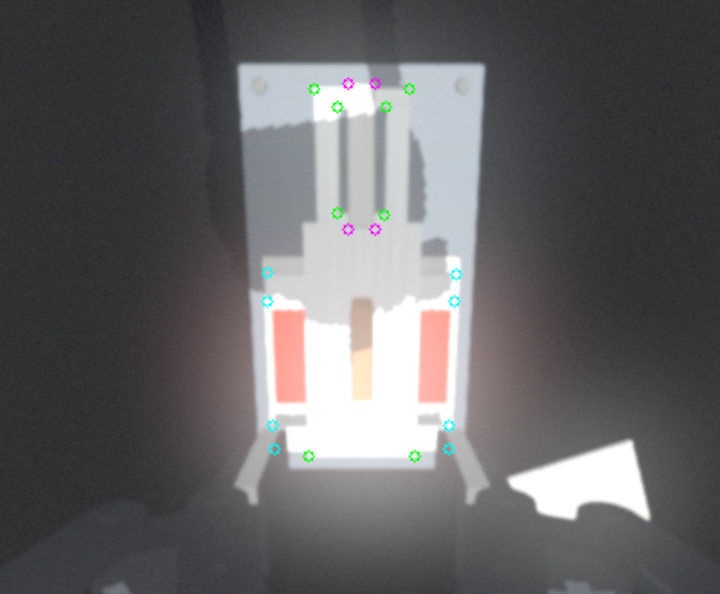

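View pics/v20.png

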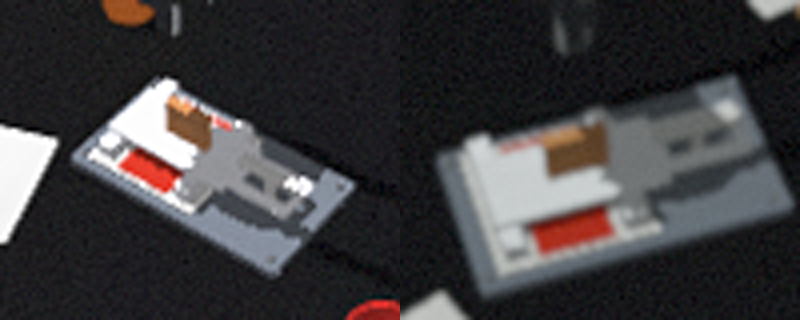

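```bash
python3 -c "
from rig import manip
print(manip.sign_off())"
```

```text
the job is handed in; nothing more can be done
None
```

The panel is covered and the job is handed in at about 30.5 s of the 64 s allowed. No check failed or disagreed.

- **Sticks:** the two plain sticks from the tray lie across the near and far bare margins. In the wrist picture taken after both were down, the paint was clear of both.
- **Cover plate:** I took the plate farther from the base. I tilted it 0.5 rad nose down past the stud head, moved it +x towards the neck and levelled it. I then slid it back about 16 mm just above the sticks, lowered it to light contact (about 6 N) and let go.
- **Plate position:** after release, the finder put the plate's centre 68.3 mm from the stud axis (nominal 68) and 0.2 mm to one side, with yaw within about 0.1°. The eye is therefore centred on the stud to about 0.3 mm, and each end lies about 8 mm under the head.
- **Forces and clearance:** forces read at the end of each move were at most about 6 N. The gripper is clear, about 160 mm above the plate. I did not move or touch any of the other things.
- **Limit of the last check:** the fingers hid the far stick's ends in the final wrist picture. The side and scene views still showed stick ends on both margins.

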